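Hold a fuse carrier seated in the spring bayonet of a fuse tester

ROBOT

A 6-joint arm with a two-finger parallel gripper is mounted at the origin on a cart in front of the work surface, level with it; the furniture and walls round the work are solid. World frame = base frame: x ahead of the robot, y to its left, z up, the work surface at z = 0. Lengths are in mm, angles in rad, forces in N, time in s.
With the tool pointing down it reaches from about 350 to 950 mm from the base axis. Payload 17.4 kg.
Tool frame: the origin (TCP) lies between the finger pads; the fingertips stand 14 mm ahead of it and the grasp point (between the pads) lies 5 mm behind it; z points along the fingers, y is the line along which they close (so a half turn about z gives the same grasp; the last joint's range is limited). The gripper opens to 93 mm and grips with 3 to 60 N. Pads are 15 mm wide; open, the fingers measure 128 mm over their backs; the gripper's body (75 mm by 188 mm) begins 65 mm behind the grasp point.
Start: joints at [-1.318, 0.116, 1.442, -0, 1.584, -0.038], TCP at [193.526, -646.669, 232.646] pointing down, gripper open.
Joint ranges: [-2.83, 2.83], [-0.83, 2.19], [0.07, 2.5], [-1.14, 4.28], [0.01, 3], [-2.97, 2.97]. Speed limits (rad/s): [1.89, 1.89, 2.22, 3.14, 3.14, 3.14].

INTERFACE

Orientations are given as a unit quaternion [w, x, y, z].
In Python, from station import manip gives the robot as it stands.
- The arm moves only by the tool play_rows, never from a script. Its argument "motion" is a list of rows, each an object of numbers: "x", "y", "z": the shift along the tool's x, y, z in units of 25 mm (1.0 is 25 mm); "wx", "wy", "wz": the turn, a rotation vector about the tool's x, y, z in units of 6 degrees (1.0 is 6 degrees); "claw": the closure in counts, from 0 (fully open) to 255 (shut). In form: [{"x": .., "y": .., "z": .., "wx": .., "wy": .., "wz": .., "claw": ..}, ...]. A call has 1 to 20 rows; each row is the pose to reach, as a shift and turn from the pose commanded when the call began, along the tool's axes at that moment; what a row does not reach only later rows make up. A row lasts 1/12 s, in which the tool goes at most 41.7 mm and 7.16 degrees, less where a joint would pass 70% of its speed; a pose out of reach is approached as far as the arm can. A call with a gripper value outside its range is refused whole. The fingers move at their own pace and stop on an object; "grip_force" is the grip in N (left out, the last holds). Time passes only in rows, so rows that repeat a pose let the fingers close. It gives the time, the measured TCP pose, the force, the opening and the grip force at its end, in the units of the state.
- manip.get_state(): the state, without advancing time (a new reading comes with each control period).
- manip.snapshot(name): name is "scene" or "top"; returns a dict with "pixels" (384x512x3 uint8, red, green, blue), "z_map" (384x512 float32, mm along the optical axis (not along the pixel's ray), 0 where there is no reading), "fx", "fy", "cx", "cy" (pixels), "rvec" (rotation vector, rad) and "tvec" (3), from world to camera coordinates, as OpenCV has them. Camera axes: x right, y down, z forward; pixel columns grow to the right and rows downward; lengths in mm; the calibration is good to about 2 mm. A picture is of the moment at which its call begins.
- manip.hand_in(): hands the job in; it is judged then, once.
The state is a dict: "time_s": time; "joint_positions": joint angles; "joint_velocities": joint speeds; "effort": joint torques, N m; "tcp_pos": TCP position; "tcp_rot": TCP orientation; "wrist_force": force on the tool from outside, world axes, zero at the start; "moment": the same for the moment, N m; "gripper_width": finger opening in mm; "gripper_force": force on a finger pad.
Only numpy, scipy, OpenCV 4.12 (cv2) and the standard library are available. Lean on these libraries where they do the work, as an engineer would, in place of code of your own. Each camera call takes 0.05 s, during which the arm holds its last target. There are 200 camera calls.

TASK

Take the folded dust cover off the fuse tester and hang it astride the horizontal rail, ridge along the bar, so that it stays there by itself. Then take the carrier with the bar-shaped grip from the rack (leave the round-knobbed blank plug and everything else where it is), push it into the tester's sprung mouth until its flange is down on the block, and twist it a quarter turn clockwise, as far as it goes. The springs would throw it out again, so finish with the gripper still holding the carrier seated and turned.

Things in the scene. Friction and masses are not known exactly. Their poses are not given: they have to be found in the camera images.
- cover: Folded aluminium dust cover, an inverted V (90 degrees, like a roof), 70 mm long, 92 mm wide, 3 mm sheet, 0.15 kg. Starts astride the tester's block, ridge along the tester's x, and lifts straight off. Origin: inner apex of the fold at mid length, at first 87 mm above the desk; x along the ridge, z up. The eaves hang 44 mm below the origin.
- cover_fin (a point): Grip point in the grey fin on the cover's ridge, 22 mm above the cover's origin, axes as the cover's. The fin is 44 mm long (x), 10 mm thick (y) and ends 14 mm above this point: pinch it across y.
- hang_rail: Fixed stand: a round horizontal steel bar, 12 mm in diameter and 200 mm long, between two posts; origin on the desk under the middle of the bar; y along the bar, z up.
- hang_rail_mid (a point): Middle of the bar, on its axis, 125 mm above the desk; y along the bar. The cover hangs here between the posts, its ridge along the bar, its origin about 8 mm above the bar's axis.
- tester: Fixed fuse tester: a block 64 mm (x) by 54 mm (y), flat top 60 mm above the desk, on a base plate 120 (x) by 86 mm (y). Origin on the desk under the mouth; z up. Under the 8 mm thick lip round the mouth is a hollow in which the carrier's pins can turn.
- tester_mouth (a point): Centre of the tester's mouth, at the level of the block's top; axes as the tester's. The mouth is a bore 27 mm in diameter with two opposite slots along x, 12 mm wide, 43 mm tip to tip. A sprung dog inside has an 11 mm wide slot, also along x at rest, that takes the carrier's tongue.
- plunger (a joint): How far the sprung plunger under the dog is pressed down, m: 0 at rest, 0.012 when the carrier's flange is down on the block. It pushes up with about 4 N at first, 9 N at full depth.
- dog (a joint): Angle of the tester's dog, rad: 0 at rest, grows clockwise seen from above, stop at 1.40. A spring turns it back (0.08 N m at the stop). It turns with the carrier's tongue, with some 0.15 rad of play; the carrier can turn only while pushed down with its pins below the lip.
- carrier: Loose fuse carrier, 64 mm high, 0.12 kg. Origin: centre of its underside; z up. From below: tongue 23 (x) by 8 (y) by 8 mm high; steel spigot 22 mm in diameter; two 8 mm round pins along x, 13 mm up, 38 mm tip to tip; black flange 50 mm in diameter, underside 27 and top 32 mm up; bar grip. Starts hanging by its flange in either slot of the rack, origin 13 mm above the desk; lifts straight up.
- carrier_grip (a point): Grip point in the carrier's black bar grip, 55 mm above its origin (23 mm above the flange's top), axes as the carrier's. The bar is 40 mm long (x), 14 mm thick (y) and ends 9 mm above this point: pinch it across y. To enter the tester the carrier's x must lie along the tester's x, either way round. The tongue meets the dog with this point 100 mm above the desk; home (flange on the block) it is at 88 mm.
- blank: Loose blank plug of the same size with a round knob grip 34 mm in diameter and no pins; it hangs in the rack's other slot and stays there. Origin as the carrier's.
- rack: Fixed plywood rack, 160 mm (x) by 66 mm (y), 40 mm high, with two through slots 45 by 29 mm, 40 mm either side of its middle along x. Origin on the desk under its middle; the hanging carrier's x lies along the rack's x.
- flux_tin: Bystander: flat round tin, 55 mm in diameter, 20 mm high; origin under its middle. Leave it alone.
- tape_roll: Bystander: roll of black tape lying flat, 62 mm in diameter, 19 mm high; origin under its middle. Leave it alone.
- side_cutters: Bystander: side cutters lying flat, 120 mm long; origin under its middle. Leave it alone.
- solder_reel: Bystander: small grey reel, 46 mm in diameter, 24 mm high; origin under its middle. Leave it alone.
- flux_bottle: Bystander: small upright bottle, 26 mm in diameter, 66 mm high; origin under its middle. Leave it alone.

How it is judged (in metres and radians):
On the way, in this order (a step that is already met when the one before it is completed fails the run):
1. the dust cover hangs astride the rail, let go (x of cover in the frame of hang_rail_mid between -0.012 and 0.012 m and z of cover in the frame of hang_rail_mid between 0.002 and 0.018 m and y of cover in the frame of hang_rail_mid between -0.085 and 0.085 m and angle between the x axis of cover and the y axis of hang_rail, either way round below 0.35 rad and angle between cover's own z axis and vertical below 0.4 rad and contact force between cover and hang_rail above 0.2 N and contact force between cover and the arm below 0.05 N and contact force between cover and the fingers below 0.05 N and linear speed of cover below 0.05 m/s), for 0.3 s.
2. the carrier is pushed down into the tester's mouth against the spring (horizontal distance between carrier and tester_mouth below 0.006 m and z of carrier in the frame of tester below 0.0375 m and angle between carrier's own z axis and vertical below 0.15 rad and value of joint plunger above 0.0075 m), for 0.1 s.
At the end, for the whole second after the job is handed in: Cover hangs alone on the rail (along it within 0.35 rad, tilt < 0.4 rad, within 85 mm of its middle); carrier within 6 mm of the mouth's centre, upright, within 4.5 mm of home, plunger down > 7.5 mm, dog turned > 1.15 rad and still, fingers still grip it (> 1 N); blank moved < 20 mm (all of step 1 and all of step 2 and value of joint dog above 1.15 rad and contact force between the fingers and carrier above 1 N and linear speed of carrier below 0.03 m/s and velocity of joint dog below 0.2 rad/s and distance of blank from where it was at the start of the episode below 0.02 m); the arm keeps its last pose, push and grip.
It fails at once if one of the bystanders is shoved more than 40 mm (distance of any of flux_tin, tape_roll, side_cutters, solder_reel, flux_bottle from where it was at the start of the episode above 0.04 m).
It fails at once if the blank plug is taken from the rack or shoved (distance of blank from where it was at the start of the episode above 0.02 m).
It also fails if it takes over 67 s, if anything falls off the work surface, if the arm or the gripper's body presses on something with over 40 N, if the wrist force passes 120 N, or if a joint passes its speed limit or range.

## Working session

There is one attempt and no reset: what is moved stays moved. The work goes in short steps, Python scripts to look and compute and a tool call to move; the robot and the scene stay as the last step left them, time stands still between calls to the robot, and variables do not carry over. Pictures are saved under pics/ and viewed, at most 10 in all, crops included, and the job is handed in when it is done.

Besides the shell and the picture viewer there is one more tool, called after "Emit:" in YAML: its name, and indented under it one key for each argument. play_rows: Moves the arm, as the interface text tells. Its arguments: {"type":"object","properties":{"motion":{"type":"array","items":{"type":"object","properties":{"x":{"type":"number"},"y":{"type":"number"},"z":{"type":"number"},"wx":{"type":"number"},"wy":{"type":"number"},"wz":{"type":"number"},"claw":{"type":"number"}}}},"grip_force":{"type":"number"}},"required":["motion"]}

```bash
mkdir -p pics
cat > h.py <<'E'
import numpy as np, cv2
from station import manip
def snap(n):
    s=manip.snapshot(n); R=cv2.Rodrigues(np.array(s["rvec"],float))[0]; t=np.array(s["tvec"],float).ravel()
    z=s["z_map"]; v,u=np.mgrid[:384,:512]
    pc=np.stack([(u-s["cx"])/s["fx"]*z,(v-s["cy"])/s["fy"]*z,z],-1)
    W=(pc-t)@R; W[z==0]=np.nan
    return s,R,t,W
def save(s,name): cv2.imwrite("pics/"+name,s["pixels"][:,:,::-1])
E
python3 - <<'E'
from h import *
for n in("scene","top"):
    s,R,t,W=snap(n); save(s,n+"0.png"); np.save(n+"W.npy",W); np.save(n+"P.npy",s["pixels"]); print(n,-R.T@t,s["fx"],(s["z_map"]>0).mean())
print(manip.get_state())
E
```

```text
scene [  96.13508993  750.2431087  1122.31174587] 473.7296876587681 0.9958038330078125
top [ 470.4233269    38.47915113 1432.20312567] 381.21443681592604 0.9961496988932291
{'time_s': 0.1, 'joint_positions': array([-1.31783730e+00,  1.16446429e-01,  1.44217101e+00, -1.18345937e-05,
        1.58399856e+00, -3.78059811e-02]), 'joint_velocities': array([-0.00079384,  0.0007175 , -0.00227518,  0.00137841,  0.00080871,
       -0.00097811]), 'effort': array([ 1.71922056e-03, -7.22898746e+01, -6.23866725e+01,  7.81618827e-02,
        2.27406027e-02, -5.39141740e-05]), 'tcp_pos': array([ 193.45714639, -646.51799134,  231.99037262]), 'tcp_rot': array([-5.08080598e-04,  9.89450446e-01,  1.44870816e-01, -6.08205928e-05]), 'wrist_force': array([0.37460345, 0.3937643 , 0.85334874]), 'moment': array([-0.00874781, -0.00897548, -0.01803611]), 'gripper_force': 0.0, 'gripper_width': 93.05176781479074}
```

View pics/scene0.png

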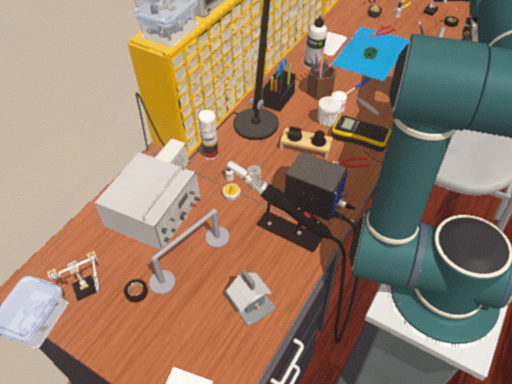

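View pics/top0.png

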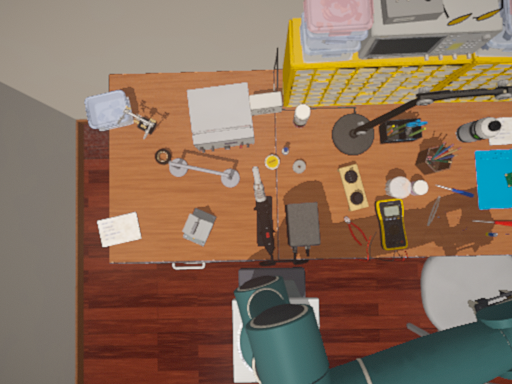

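The top view shows the cover at (199,226), the rail from (178,168) to (231,178), and the rack with two knobs at (352,187). The scene view has the rack at (306,140), with the tester and rail on the left.

Run:
```python
from h import *
P=np.load("topP.npy"); Q=np.load("sceneP.npy")
a=cv2.resize(P[155:250,165:245],(380,450),interpolation=cv2.INTER_CUBIC)
b=cv2.resize(P[155:220,330:375],(310,450),interpolation=cv2.INTER_CUBIC)
c=np.hstack([a,b]);cv2.imwrite("pics/crop1.png",c[:,:,::-1])
d=np.hstack([cv2.resize(Q[200:330,140:285],(440,394),interpolation=cv2.INTER_CUBIC),cv2.resize(Q[115:165,270:345],(350,394),interpolation=cv2.INTER_CUBIC)])
cv2.imwrite("pics/crop2.png",d[:,:,::-1])
W=np.load("topW.npy")
for n,(r0,r1,c0,c1) in dict(cover=(200,250,170,225),rail=(155,190,165,245),rack=(160,212,335,372)).items():
    w=W[r0:r1,c0:c1].reshape(-1,3)
    for zr in [(20,30),(35,45),(50,58),(58,70),(70,85),(85,95),(95,110),(110,125),(125,140)]:
        m=w[(w[:,2]>zr[0])&(w[:,2]<zr[1])]
        if len(m)>2: print(n,zr,len(m),m.mean(0).round(1),m.min(0).round(),m.max(0).round())
# tall things
g=np.load("topW.npy"); print("heights on 12px grid rows100-260")
for r in range(100,262,12): print(r,[int(np.nan_to_num(g[r:r+12,c:c+16,2]).max()) for c in range(110,430,16)])
```

```text
cover (35, 45) 12 [423.1 279.2  42.9] [383. 227.  36.] [472. 329.  45.]
cover (50, 58) 76 [422.3 272.1  54.3] [377. 226.  50.] [468. 328.  58.]
cover (58, 70) 134 [420.9 275.3  64. ] [382. 232.  58.] [468. 323.  70.]
cover (70, 85) 137 [422.8 275.3  76.4] [386. 245.  70.] [461. 310.  85.]
cover (85, 95) 43 [421.1 275.3  87.6] [391. 256.  85.] [454. 296.  95.]
cover (95, 110) 10 [423.7 273.8 103.4] [406. 267.  95.] [443. 282. 109.]
cover (110, 125) 35 [422.8 277.9 121.8] [403. 265. 113.] [444. 289. 125.]
cover (125, 140) 7 [425.1 277.1 126.2] [413. 267. 126.] [441. 281. 127.]
rail (20, 30) 9 [656.1 328.5  23.1] [602. 152.  20.] [694. 395.  27.]
rail (35, 45) 3 [628.2 283.7  39.3] [597. 155.  36.] [646. 349.  42.]
rail (50, 58) 5 [624.8 272.6  53.5] [596. 154.  51.] [644. 354.  57.]
rail (58, 70) 3 [616.5 218.8  67.4] [602. 153.  66.] [643. 351.  68.]
rail (70, 85) 3 [626.4 287.4  78.8] [598. 156.  75.] [641. 354.  83.]
rail (85, 95) 4 [608.6 205.6  91.6] [596. 154.  89.] [643. 349.  94.]
rail (95, 110) 3 [628.  284.8 106.6] [602. 153. 106.] [641. 352. 108.]
rail (110, 125) 27 [623.6 2
[... 1040 characters left out ...]
, 225, 224, 26, 30, 29, 9, 75, 80, 10, 10, 8, 125]
172 [6, 8, 9, 14, 17, 131, 135, 135, 216, 220, 8, 28, 7, 6, 75, 83, 8, 87, 89, 68]
184 [9, 10, 10, 8, 10, 8, 8, 16, 191, 200, 10, 8, 8, 7, 48, 82, 8, 92, 90, 67]
196 [9, 7, 13, 9, 7, 9, 10, 9, 7, 181, 140, 147, 151, 7, 47, 85, 50, 91, 88, 7]
208 [13, 13, 7, 6, 61, 90, 15, 10, 147, 163, 101, 147, 149, 8, 39, 50, 50, 55, 50, 12]
220 [14, 15, 8, 11, 74, 126, 65, 8, 6, 134, 105, 150, 148, 145, 15, 15, 46, 58, 49, 14]
232 [16, 14, 9, 9, 83, 124, 59, 8, 7, 109, 98, 147, 149, 146, 8, 15, 36, 62, 53, 9]
244 [10, 6, 8, 7, 7, 14, 9, 7, 8, 83, 79, 151, 146, 141, 9, 10, 23, 50, 51, 8]
256 [6, 7, 8, 6, 6, 7, 6, 6, 6, 5, 36, 28, 27, 6, 6, 7, 15, 5, 38, 7]
```

View pics/crop1.png

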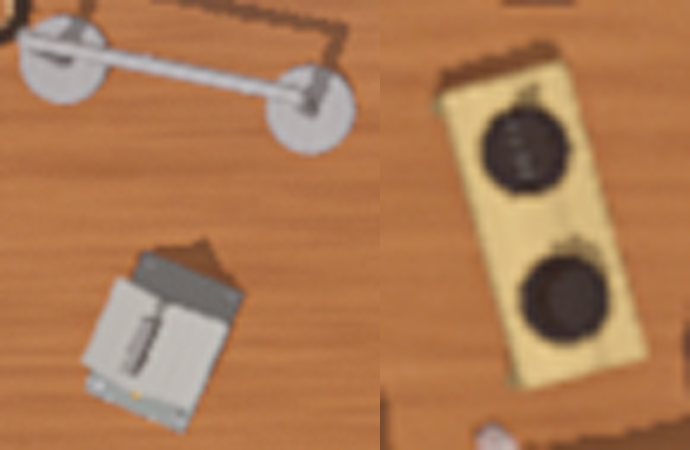

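View pics/crop2.png

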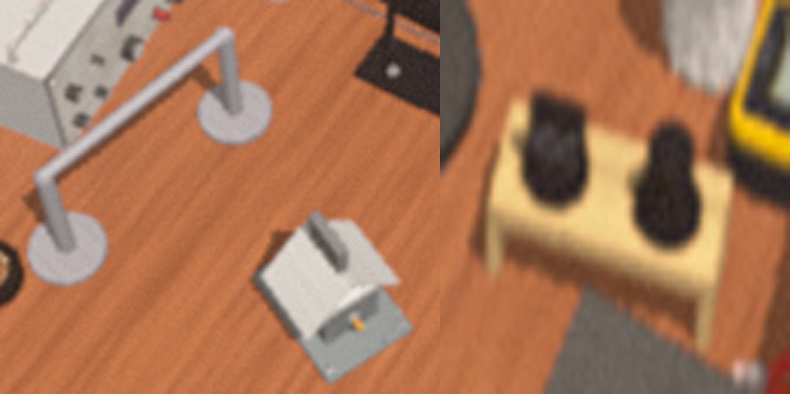

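Crops show the bar-grip carrier is the farther (+x) one: upper at crop1 (525,150), left at crop2 (555,140). The cover's fin is at crop1 (145,340), and the rail is clear on both sides. Next come the numbers.

Run:
```python
from h import *
def pca(m):
    c=np.median(m,0); _,_,v=np.linalg.svd(m-m.mean(0),full_matrices=False); return m.mean(0),v[0]
for n in("top","scene"):
    W=np.load(n+"W.npy").reshape(-1,3); P=np.load(n+"P.npy").reshape(-1,3).astype(float)
    ok=~np.isnan(W[:,0]);W=W[ok];P=P[ok]
    box=lambda x0,x1,y0,y1,z0,z1:(W[:,0]>x0)&(W[:,0]<x1)&(W[:,1]>y0)&(W[:,1]<y1)&(W[:,2]>z0)&(W[:,2]<z1)
    b=box(370,480,220,335,100,140); m=W[b]
    c,v=pca(m[:,:2]); s=(m[:,:2]-c)@v; print(n,"fin",len(m),c.round(1),"ang",np.degrees(np.arctan2(v[1],v[0])).round(1),"ends",(c+v*s.min()).round(),(c+v*s.max()).round(), "mid",(c+v*(s.min()+s.max())/2).round(1),"ztop",np.percentile(m[:,2],95).round(1))
    m=W[box(370,480,220,335,50,92)&(P.sum(1)>480)]
    rect=cv2.minAreaRect(m[:,:2].astype(np.float32)); print(" roof",len(m),rect)
    m=W[box(585,665,140,375,112,142)]; c,v=pca(m[:,:2]); s=(m[:,:2]-c)@v
    print(" rail",len(m),c.round(1),"ang",np.degrees(np.arctan2(v[1],v[0])).round(1),"mid",(c+v*(s.min()+s.max())/2).round(1),s.max()-s.min(),"ztop",np.percentile(m[:,2],[50,90]).round(1))
    m=W[box(460,650,-345,-230,33,48)&(P[:,0]-P[:,2]>50)]; print(" rack",len(m),cv2.minAreaRect(m[:,:2].astype(np.float32)))
    m=W[box(570,640,-320,-250,64,90)&(P.sum(1)<260)]; c,v=pca(m[:,:2]); s=(m[:,:2]-c)@v; print(" grip",len(m),c.round(1),"ang",np.degrees(np.arctan2(v[1],v[0])).round(1),"mid",(c+v*(s.min()+s.max())/2).round(1),s.max()-s.min(),np.percentile(m[:,2],[50,90]))
    m=W[box(490,555,-340,-270,64,90)&(P.sum(1)<260)]; print(" knob",len(m),m.mean(0).round(1))
```

```text
top fin 49 [423.5 277.1] ang 155.8 ends [443. 268.] [404. 286.] mid [423.3 277.2] ztop 126.4
 roof 371 ((422.1490783691406, 277.3493347167969), (86.57172393798828, 70.2783203125), 65.18367767333984)
 rail 218 [625.5 255.6] ang 77.0 mid [626.1 258.1] 212.495973127338 ztop [129.6 133.6]
 rack 542 ((556.2273559570312, -291.8192138671875), (159.5452423095703, 68.06905364990234), 13.967742919921875)
 grip 53 [ 594.4 -281.4] ang -165.7 mid [ 595.  -281.3] 39.08006153856927 [77.11699114 80.66938942]
 knob 76 [ 516.2 -298.9   76.7]
scene fin 117 [421.7 280.9] ang 155.6 ends [443. 271.] [404. 289.] mid [423.7 280. ] ztop 125.4
 roof 740 ((424.2530517578125, 280.1803894042969), (87.92105102539062, 71.61302185058594), 65.6907730102539)
 rail 405 [626.1 263.5] ang 77.0 mid [624.8 257.6] 215.32020021005513 ztop [128.5 131.8]
 rack 473 ((557.041748046875, -293.062255859375), (161.00515747070312, 74.49325561523438), 13.509186744689941)
 grip 57 [ 591.4 -279.9] ang -166.1 mid [ 592.2 -279.7] 35.211055361492186 [74.5998526  78.86130543]
 knob 78 [ 513.8 -296.1   74.5]
```

```bash
cat > plan.py <<'E'
import sys,json,os,numpy as np
from scipy.spatial.transform import Rotation as Ro
# cmd pose x y z yaw(deg, direction of tool x), tool down. usage: plan.py x y z yaw [x y z yaw ...] ; all relative to the same start; saves last
def rot(yaw): a=np.radians(yaw); return Ro.from_matrix(np.array([[np.cos(a),np.sin(a),0],[np.sin(a),-np.cos(a),0],[0,0,-1]]))
f="cmd.json"; c=json.load(open(f)) if os.path.exists(f) else [193.526,-646.669,232.646,16.66]
v=[float(a) for a in sys.argv[1:]]
for i in range(0,len(v),4):
    p=v[i:i+4]; d=rot(c[3]).inv().apply(np.array(p[:3])-c[:3])/25; w=-(p[3]-c[3])/6
    d=d.round(2); print(dict(x=d[0],y=d[1],z=d[2],wz=round(w,2)))
    e=list(np.array(c[:3])+rot(c[3]).apply(d*25))+[c[3]-round(w,2)*6]
if v: json.dump(e,open(f,"w"))
E
python3 plan.py 480 -150 330 90  423.5 278.5 200 155.4
```

```text
{'x': np.float64(16.67), 'y': np.float64(-15.75), 'z': np.float64(-3.89), 'wz': -12.22}
{'x': np.float64(19.42), 'y': np.float64(-32.82), 'z': np.float64(1.31), 'wz': -23.12}
```

Emit:
play_rows:
  motion:
    - {"x": 16.67, "y": -15.75, "z": -3.89, "wz": -12.22, "claw": 0}
    - {"x": 16.67, "y": -15.75, "z": -3.89, "wz": -12.22, "claw": 0}
    - {"x": 16.67, "y": -15.75, "z": -3.89, "wz": -12.22, "claw": 0}
    - {"x": 16.67, "y": -15.75, "z": -3.89, "wz": -12.22, "claw": 0}
    - {"x": 16.67, "y": -15.75, "z": -3.89, "wz": -12.22, "claw": 0}
    - {"x": 16.67, "y": -15.75, "z": -3.89, "wz": -12.22, "claw": 0}
    - {"x": 16.67, "y": -15.75, "z": -3.89, "wz": -12.22, "claw": 0}
    - {"x": 16.67, "y": -15.75, "z": -3.89, "wz": -12.22, "claw": 0}
    - {"x": 16.67, "y": -15.75, "z": -3.89, "wz": -12.22, "claw": 0}
    - {"x": 16.67, "y": -15.75, "z": -3.89, "wz": -12.22, "claw": 0}
    - {"x": 16.67, "y": -15.75, "z": -3.89, "wz": -12.22, "claw": 0}
    - {"x": 16.67, "y": -15.75, "z": -3.89, "wz": -12.22, "claw": 0}
    - {"x": 16.67, "y": -15.75, "z": -3.89, "wz": -12.22, "claw": 0}
    - {"x": 16.67, "y": -15.75, "z": -3.89, "wz": -12.22, "claw": 0}
    - {"x": 16.67, "y": -15.75, "z": -3.89, "wz": -12.22, "claw": 0}
    - {"x": 16.67, "y": -15.75, "z": -3.89, "wz": -12.22, "claw": 0}
    - {"x": 16.67, "y": -15.75, "z": -3.89, "wz": -12.22, "claw": 0}
    - {"x": 16.67, "y": -15.75, "z": -3.89, "wz": -12.22, "claw": 0}

```text
validation failed for argument at $.mo...
```

```bash
rm cmd.json; python3 plan.py 480 -150 330 90 >/dev/null; cat cmd.json; python3 plan.py 423.5 278.5 200 155.4; python3 plan.py 423.5 278.5 108 155.4; python3 plan.py 423.5 278.5 230 155.4
```

```text
[479.89715202011917, -149.9686997276226, 329.89599999999996, 89.98]{'x': np.float64(17.14), 'y': np.float64(-2.26), 'z': np.float64(5.2), 'wz': -10.9}
{'x': np.float64(0.0), 'y': np.float64(-0.0), 'z': np.float64(3.68), 'wz': -0.0}
{'x': np.float64(0.0), 'y': np.float64(-0.0), 'z': np.float64(-4.88), 'wz': -0.0}
```

Emit:
play_rows:
  motion:
    - {"x": 16.67, "y": -15.75, "z": -3.89, "wx": 0, "wy": 0, "wz": -12.22, "claw": 0}
  grip_force: 20

```text
time_s: 0.18
tcp_pos: [211.7, -613.3, 236.4]
tcp_rot: [-0.002, 0.979, 0.204, -0.001]
wrist_force: [0.2, -1.2, 0.1]
gripper_width: 93.1
gripper_force: 0.0
```

```bash
echo "[214.1,-611.1,239.6,23.8]">cmd.json; python3 plan.py 480 -150 330 90
```

```text
{'x': np.float64(17.17), 'y': np.float64(-12.58), 'z': np.float64(-3.62), 'wz': -11.03}
```

Emit:
play_rows:
  motion:
    - {"x": 17.17, "y": -12.58, "z": -3.62, "wx": 0, "wy": 0, "wz": -11.03, "claw": 0}
    - {"x": 17.17, "y": -12.58, "z": -3.62, "wx": 0, "wy": 0, "wz": -11.03, "claw": 0}
    - {"x": 17.17, "y": -12.58, "z": -3.62, "wx": 0, "wy": 0, "wz": -11.03, "claw": 0}
    - {"x": 17.17, "y": -12.58, "z": -3.62, "wx": 0, "wy": 0, "wz": -11.03, "claw": 0}
    - {"x": 17.17, "y": -12.58, "z": -3.62, "wx": 0, "wy": 0, "wz": -11.03, "claw": 0}
    - {"x": 17.17, "y": -12.58, "z": -3.62, "wx": 0, "wy": 0, "wz": -11.03, "claw": 0}
    - {"x": 17.17, "y": -12.58, "z": -3.62, "wx": 0, "wy": 0, "wz": -11.03, "claw": 0}
    - {"x": 17.17, "y": -12.58, "z": -3.62, "wx": 0, "wy": 0, "wz": -11.03, "claw": 0}
    - {"x": 17.17, "y": -12.58, "z": -3.62, "wx": 0, "wy": 0, "wz": -11.03, "claw": 0}
    - {"x": 17.17, "y": -12.58, "z": -3.62, "wx": 0, "wy": 0, "wz": -11.03, "claw": 0}
    - {"x": 17.17, "y": -12.58, "z": -3.62, "wx": 0, "wy": 0, "wz": -11.03, "claw": 0}
    - {"x": 17.17, "y": -12.58, "z": -3.62, "wx": 0, "wy": 0, "wz": -11.03, "claw": 0}
    - {"x": 17.17, "y": -12.58, "z": -3.62, "wx": 0, "wy": 0, "wz": -11.03, "claw": 0}
    - {"x": 17.17, "y": -12.58, "z": -3.62, "wx": 0, "wy": 0, "wz": -11.03, "claw": 0}
    - {"x": 17.17, "y": -12.58, "z": -3.62, "wx": 0, "wy": 0, "wz": -11.03, "claw": 0}
    - {"x": 17.17, "y": -12.58, "z": -3.62, "wx": 0, "wy": 0, "wz": -11.03, "claw": 0}

```text
time_s: 1.52
tcp_pos: [479.5, -150.1, 329.7]
tcp_rot: [-0.0, 0.707, 0.707, -0.0]
wrist_force: [-0.2, -0.9, -0.3]
gripper_width: 92.8
gripper_force: 0.0
```

```bash
cat cmd.json; python3 -c "
from h import *
s=manip.get_state();print(s['time_s'],s['tcp_pos'],s['tcp_rot'],s['joint_positions'])"; python3 plan.py 423.5 278.5 200 155.4; python3 plan.py 423.5 278.5 108 155.4; python3 plan.py 423.5 278.5 250 155.4
```

```text
[479.9314417217107, -150.1233660019667, 330.1, 89.97999999999999]1.5167 [ 479.51360583 -150.10932785  329.69276475] [-2.47738040e-04  7.06857137e-01  7.07356249e-01 -2.49408323e-04] [-3.54011940e-01 -2.69725710e-01  1.65027133e+00 -2.50732642e-04
  1.76170560e+00 -3.54765287e-01]
{'x': np.float64(17.14), 'y': np.float64(-2.26), 'z': np.float64(5.2), 'wz': -10.9}
{'x': np.float64(0.0), 'y': np.float64(0.0), 'z': np.float64(3.68), 'wz': -0.0}
{'x': np.float64(0.0), 'y': np.float64(0.0), 'z': np.float64(-5.68), 'wz': -0.0}
```

Emit:
play_rows:
  motion:
    - {"x": 17.14, "y": -2.26, "z": 0, "wx": 0, "wy": 0, "wz": -10.9, "claw": 0}
    - {"x": 17.14, "y": -2.26, "z": 0, "wx": 0, "wy": 0, "wz": -10.9, "claw": 0}
    - {"x": 17.14, "y": -2.26, "z": 0, "wx": 0, "wy": 0, "wz": -10.9, "claw": 0}
    - {"x": 17.14, "y": -2.26, "z": 0, "wx": 0, "wy": 0, "wz": -10.9, "claw": 0}
    - {"x": 17.14, "y": -2.26, "z": 0, "wx": 0, "wy": 0, "wz": -10.9, "claw": 0}
    - {"x": 17.14, "y": -2.26, "z": 0, "wx": 0, "wy": 0, "wz": -10.9, "claw": 0}
    - {"x": 17.14, "y": -2.26, "z": 0, "wx": 0, "wy": 0, "wz": -10.9, "claw": 0}
    - {"x": 17.14, "y": -2.26, "z": 5.2, "wx": 0, "wy": 0, "wz": -10.9, "claw": 0}
    - {"x": 17.14, "y": -2.26, "z": 5.2, "wx": 0, "wy": 0, "wz": -10.9, "claw": 0}
    - {"x": 17.14, "y": -2.26, "z": 5.2, "wx": 0, "wy": 0, "wz": -10.9, "claw": 0}
    - {"x": 17.14, "y": -2.26, "z": 5.2, "wx": 0, "wy": 0, "wz": -10.9, "claw": 0}
    - {"x": 17.14, "y": -2.26, "z": 5.2, "wx": 0, "wy": 0, "wz": -10.9, "claw": 0}
    - {"x": 17.14, "y": -2.26, "z": 5.2, "wx": 0, "wy": 0, "wz": -10.9, "claw": 0}
    - {"x": 17.14, "y": -2.26, "z": 5.2, "wx": 0, "wy": 0, "wz": -10.9, "claw": 0}
    - {"x": 17.14, "y": -2.26, "z": 5.2, "wx": 0, "wy": 0, "wz": -10.9, "claw": 0}
    - {"x": 17.14, "y": -2.26, "z": 5.2, "wx": 0, "wy": 0, "wz": -10.9, "claw": 0}
    - {"x": 17.14, "y": -2.26, "z": 5.2, "wx": 0, "wy": 0, "wz": -10.9, "claw": 0}
    - {"x": 17.14, "y": -2.26, "z": 5.2, "wx": 0, "wy": 0, "wz": -10.9, "claw": 0}

```text
time_s: 3.02
tcp_pos: [423.7, 277.8, 201.0]
tcp_rot: [0.001, 0.214, 0.977, 0.0]
wrist_force: [-0.8, 0.2, -0.2]
gripper_width: 93.0
gripper_force: 0.0
```

Emit:
play_rows:
  motion:
    - {"x": 0, "y": 0, "z": 1.2, "wx": 0, "wy": 0, "wz": 0, "claw": 0}
    - {"x": 0, "y": 0, "z": 2.4, "wx": 0, "wy": 0, "wz": 0, "claw": 0}
    - {"x": 0, "y": 0, "z": 3.2, "wx": 0, "wy": 0, "wz": 0, "claw": 0}
    - {"x": 0, "y": 0, "z": 3.68, "wx": 0, "wy": 0, "wz": 0, "claw": 0}
    - {"x": 0, "y": 0, "z": 3.68, "wx": 0, "wy": 0, "wz": 0, "claw": 0}
    - {"x": 0, "y": 0, "z": 3.68, "wx": 0, "wy": 0, "wz": 0, "claw": 0}
    - {"x": 0, "y": 0, "z": 3.68, "wx": 0, "wy": 0, "wz": 0, "claw": 150}
    - {"x": 0, "y": 0, "z": 3.68, "wx": 0, "wy": 0, "wz": 0, "claw": 195}
    - {"x": 0, "y": 0, "z": 3.68, "wx": 0, "wy": 0, "wz": 0, "claw": 195}
    - {"x": 0, "y": 0, "z": 3.68, "wx": 0, "wy": 0, "wz": 0, "claw": 195}
    - {"x": 0, "y": 0, "z": 3.68, "wx": 0, "wy": 0, "wz": 0, "claw": 195}
  grip_force: 20

```text
time_s: 3.93
tcp_pos: [423.3, 278.6, 108.5]
tcp_rot: [0.0, 0.213, 0.977, 0.0]
wrist_force: [-0.7, -0.4, -0.4]
gripper_width: 64.2
gripper_force: 0.0
```

Emit:
play_rows:
  motion:
    - {"x": 0, "y": 0, "z": 0, "wx": 0, "wy": 0, "wz": 0, "claw": 195}
    - {"x": 0, "y": 0, "z": 0, "wx": 0, "wy": 0, "wz": 0, "claw": 195}
    - {"x": 0, "y": 0, "z": 0, "wx": 0, "wy": 0, "wz": 0, "claw": 195}
    - {"x": 0, "y": 0, "z": 0, "wx": 0, "wy": 0, "wz": 0, "claw": 195}
    - {"x": 0, "y": 0, "z": 0, "wx": 0, "wy": 0, "wz": 0, "claw": 195}
    - {"x": 0, "y": 0, "z": 0, "wx": 0, "wy": 0, "wz": 0, "claw": 195}
    - {"x": 0, "y": 0, "z": 0, "wx": 0, "wy": 0, "wz": 0, "claw": 195}
    - {"x": 0, "y": 0, "z": 0, "wx": 0, "wy": 0, "wz": 0, "claw": 255}
    - {"x": 0, "y": 0, "z": 0, "wx": 0, "wy": 0, "wz": 0, "claw": 255}
    - {"x": 0, "y": 0, "z": 0, "wx": 0, "wy": 0, "wz": 0, "claw": 255}
    - {"x": 0, "y": 0, "z": 0, "wx": 0, "wy": 0, "wz": 0, "claw": 255}
    - {"x": 0, "y": 0, "z": 0, "wx": 0, "wy": 0, "wz": 0, "claw": 255}
  grip_force: 20

```text
time_s: 4.93
tcp_pos: [423.1, 278.4, 108.2]
tcp_rot: [-0.0, 0.213, 0.977, -0.0]
wrist_force: [-1.6, -2.0, 1.5]
gripper_width: 10.0
gripper_force: 20.0
```

```bash
python3 - <<'E'
from h import *
s=manip.get_state();print(s['time_s'],s['tcp_pos'],s['gripper_width'],s['gripper_force'],s['wrist_force'],s['moment'],s['joint_positions'])
E
echo "[423.5,278.5,108,155.4]">cmd.json
python3 plan.py 423.5 278.5 250 155.4; python3 plan.py 625.5 258 250 77; python3 plan.py 625.5 258 150 77
```

```text
4.9333 [423.13590942 278.36918198 108.19354404] 9.999390757973622 19.989397823810577 [-1.56618733 -1.96432176  1.47060499] [-0.59514356  0.12281639  0.00197837] [ 5.31645498e-01 -1.95965009e-01  1.94812808e+00 -2.21248871e-04
  1.38971292e+00 -6.09779049e-01]
{'x': np.float64(0.0), 'y': np.float64(0.0), 'z': np.float64(-5.68), 'wz': -0.0}
{'x': np.float64(-7.69), 'y': np.float64(2.62), 'z': np.float64(0.0), 'wz': 13.07}
{'x': np.float64(-0.0), 'y': np.float64(-0.0), 'z': np.float64(4.0), 'wz': -0.0}
```

Emit:
play_rows:
  motion:
    - {"x": 0, "y": 0, "z": -0.6, "wx": 0, "wy": 0, "wz": 0, "claw": 255}
    - {"x": 0, "y": 0, "z": -1.4, "wx": 0, "wy": 0, "wz": 0, "claw": 255}
    - {"x": 0, "y": 0, "z": -2.4, "wx": 0, "wy": 0, "wz": 0, "claw": 255}
    - {"x": 0, "y": 0, "z": -3.4, "wx": 0, "wy": 0, "wz": 0, "claw": 255}
    - {"x": 0, "y": 0, "z": -4.4, "wx": 0, "wy": 0, "wz": 0, "claw": 255}
    - {"x": 0, "y": 0, "z": -5.2, "wx": 0, "wy": 0, "wz": 0, "claw": 255}
    - {"x": 0, "y": 0, "z": -5.68, "wx": 0, "wy": 0, "wz": 0, "claw": 255}
    - {"x": 0, "y": 0, "z": -5.68, "wx": 0, "wy": 0, "wz": 0, "claw": 255}

```text
time_s: 5.6
tcp_pos: [423.7, 278.9, 252.4]
tcp_rot: [0.001, 0.213, 0.977, 0.001]
wrist_force: [0.0, -0.5, -2.2]
gripper_width: 9.8
gripper_force: 20.0
```

Emit:
play_rows:
  motion:
    - {"x": -7.69, "y": 2.62, "z": 0, "wx": 0, "wy": 0, "wz": 13.07, "claw": 255}
    - {"x": -7.69, "y": 2.62, "z": 0, "wx": 0, "wy": 0, "wz": 13.07, "claw": 255}
    - {"x": -7.69, "y": 2.62, "z": 0, "wx": 0, "wy": 0, "wz": 13.07, "claw": 255}
    - {"x": -7.69, "y": 2.62, "z": 0, "wx": 0, "wy": 0, "wz": 13.07, "claw": 255}
    - {"x": -7.69, "y": 2.62, "z": 0, "wx": 0, "wy": 0, "wz": 13.07, "claw": 255}
    - {"x": -7.69, "y": 2.62, "z": 0, "wx": 0, "wy": 0, "wz": 13.07, "claw": 255}
    - {"x": -7.69, "y": 2.62, "z": 0, "wx": 0, "wy": 0, "wz": 13.07, "claw": 255}
    - {"x": -7.69, "y": 2.62, "z": 0, "wx": 0, "wy": 0, "wz": 13.07, "claw": 255}
    - {"x": -7.69, "y": 2.62, "z": 0, "wx": 0, "wy": 0, "wz": 13.07, "claw": 255}
    - {"x": -7.69, "y": 2.62, "z": 0, "wx": 0, "wy": 0, "wz": 13.07, "claw": 255}
    - {"x": -7.69, "y": 2.62, "z": 0, "wx": 0, "wy": 0, "wz": 13.07, "claw": 255}
    - {"x": -7.69, "y": 2.62, "z": 0, "wx": 0, "wy": 0, "wz": 13.07, "claw": 255}
    - {"x": -7.69, "y": 2.62, "z": 0, "wx": 0, "wy": 0, "wz": 13.07, "claw": 255}
    - {"x": -7.69, "y": 2.62, "z": 0, "wx": 0, "wy": 0, "wz": 13.07, "claw": 255}

```text
time_s: 6.77
tcp_pos: [625.1, 258.0, 249.1]
tcp_rot: [-0.0, 0.781, 0.624, -0.001]
wrist_force: [0.7, -0.3, -2.1]
gripper_width: 10.1
gripper_force: 20.0
```

Run:
```python
from h import *
st=manip.get_state();print(st['time_s'],st['tcp_pos'],st['tcp_rot'],st['wrist_force'],st['gripper_width'])
s,R,t,W=snap("top"); save(s,"top1.png"); np.save("topW1.npy",W); np.save("topP1.npy",s["pixels"])
s,R,t,W=snap("scene"); save(s,"scene1.png"); np.save("sceneW1.npy",W); np.save("sceneP1.npy",s["pixels"])
a=cv2.resize(s["pixels"][180:340,120:300],(430,382),interpolation=cv2.INTER_CUBIC)
b=cv2.resize(np.load("topP1.npy")[195:255,165:235],(370,382),interpolation=cv2.INTER_CUBIC)
cv2.imwrite("pics/c3.png",np.hstack([a,b])[:,:,::-1])
```

```text
6.7667 [625.0787405  258.01200367 249.08804864] [-1.90231979e-04  7.81370618e-01  6.24067003e-01 -5.45255632e-04] [ 0.69979193 -0.29644335 -2.11372369] 10.066503485120473
```

View pics/c3.png

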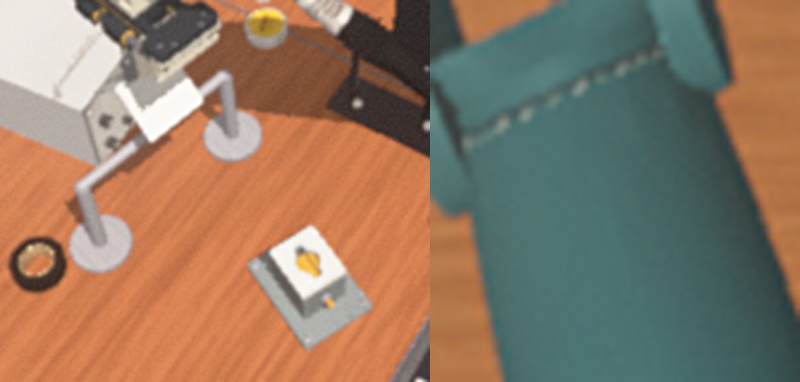

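The cover is held above the rail at crop (165,105), and the uncovered tester is visible at (310,265). I'll lower the cover now.

Emit:
play_rows:
  motion:
    - {"x": 0, "y": 0, "z": 0.6, "wx": 0, "wy": 0, "wz": 0, "claw": 255}
    - {"x": 0, "y": 0, "z": 1.2, "wx": 0, "wy": 0, "wz": 0, "claw": 255}
    - {"x": 0, "y": 0, "z": 1.8, "wx": 0, "wy": 0, "wz": 0, "claw": 255}
    - {"x": 0, "y": 0, "z": 2.4, "wx": 0, "wy": 0, "wz": 0, "claw": 255}
    - {"x": 0, "y": 0, "z": 2.8, "wx": 0, "wy": 0, "wz": 0, "claw": 255}
    - {"x": 0, "y": 0, "z": 3.2, "wx": 0, "wy": 0, "wz": 0, "claw": 255}
    - {"x": 0, "y": 0, "z": 3.4, "wx": 0, "wy": 0, "wz": 0, "claw": 255}
    - {"x": 0, "y": 0, "z": 3.55, "wx": 0, "wy": 0, "wz": 0, "claw": 255}
    - {"x": 0, "y": 0, "z": 3.68, "wx": 0, "wy": 0, "wz": 0, "claw": 255}
    - {"x": 0, "y": 0, "z": 3.68, "wx": 0, "wy": 0, "wz": 0, "claw": 255}
    - {"x": 0, "y": 0, "z": 3.68, "wx": 0, "wy": 0, "wz": 0, "claw": 255}

```text
time_s: 7.78
tcp_pos: [625.4, 258.1, 158.6]
tcp_rot: [0.0, 0.783, 0.622, 0.0]
wrist_force: [-0.0, 0.6, -0.7]
gripper_width: 9.7
gripper_force: 20.0
```

Emit:
play_rows:
  motion:
    - {"x": 0, "y": 0, "z": 0.06, "wx": 0, "wy": 0, "wz": 0, "claw": 255}
    - {"x": 0, "y": 0, "z": 0.12, "wx": 0, "wy": 0, "wz": 0, "claw": 255}
    - {"x": 0, "y": 0, "z": 0.16, "wx": 0, "wy": 0, "wz": 0, "claw": 255}
    - {"x": 0, "y": 0, "z": 0.16, "wx": 0, "wy": 0, "wz": 0, "claw": 255}
    - {"x": 0, "y": 0, "z": 0.16, "wx": 0, "wy": 0, "wz": 0, "claw": 255}

```text
time_s: 8.2
tcp_pos: [626.2, 258.0, 155.8]
tcp_rot: [0.001, 0.783, 0.622, 0.002]
wrist_force: [3.8, -0.5, 5.9]
gripper_width: 9.9
gripper_force: 20.0
```

Emit:
play_rows:
  motion:
    - {"x": 0, "y": 0, "z": 0, "wx": 0, "wy": 0, "wz": 0, "claw": 210}
    - {"x": 0, "y": 0, "z": 0, "wx": 0, "wy": 0, "wz": 0, "claw": 190}
    - {"x": 0, "y": 0, "z": 0, "wx": 0, "wy": 0, "wz": 0, "claw": 150}
    - {"x": 0, "y": 0, "z": 0, "wx": 0, "wy": 0, "wz": 0, "claw": 100}
    - {"x": 0, "y": 0, "z": 0, "wx": 0, "wy": 0, "wz": 0, "claw": 100}
    - {"x": 0, "y": 0, "z": 0, "wx": 0, "wy": 0, "wz": 0, "claw": 100}
    - {"x": 0, "y": 0, "z": 0, "wx": 0, "wy": 0, "wz": 0, "claw": 100}
    - {"x": 0, "y": 0, "z": 0, "wx": 0, "wy": 0, "wz": 0, "claw": 100}
    - {"x": 0, "y": 0, "z": -1, "wx": 0, "wy": 0, "wz": 0, "claw": 100}
    - {"x": 0, "y": 0, "z": -2, "wx": 0, "wy": 0, "wz": 0, "claw": 100}
    - {"x": 0, "y": 0, "z": -3, "wx": 0, "wy": 0, "wz": 0, "claw": 100}
    - {"x": 0, "y": 0, "z": -4.5, "wx": 0, "wy": 0, "wz": 0, "claw": 100}
    - {"x": 0, "y": 0, "z": -6, "wx": 0, "wy": 0, "wz": 0, "claw": 100}
    - {"x": 0, "y": 0, "z": -7, "wx": 0, "wy": 0, "wz": 0, "claw": 100}
    - {"x": 0, "y": 0, "z": -7, "wx": 0, "wy": 0, "wz": 0, "claw": 100}
    - {"x": 0, "y": 0, "z": -7, "wx": 0, "wy": 0, "wz": 0, "claw": 100}

```text
time_s: 9.53
tcp_pos: [625.5, 258.2, 330.7]
tcp_rot: [0.0, 0.783, 0.622, 0.001]
wrist_force: [0.6, -0.0, -1.2]
gripper_width: 56.2
gripper_force: 0.0
```

```bash
python3 - <<'E'
from h import *
st=manip.get_state();print(st['time_s'],st['tcp_pos'],st['gripper_width'])
s,R,t,W=snap("scene"); a=cv2.resize(s["pixels"][180:340,120:300],(430,382),interpolation=cv2.INTER_CUBIC)
cv2.imwrite("pics/c4.png",a[:,:,::-1])
# tester top from scene
w=W.reshape(-1,3);m=w[(abs(w[:,0]-423)<70)&(abs(w[:,1]-279)<70)&(w[:,2]>52)&(w[:,2]<72)]
print(len(m),m.mean(0),np.median(m[:,2]),cv2.minAreaRect(m[:,:2].astype(np.float32)))
m=w[(abs(w[:,0]-625)<60)&(abs(w[:,1]-258)<55)&(w[:,2]>138)&(w[:,2]<180)]
print(len(m),m.mean(0),m.max(0),cv2.minAreaRect(m[:,:2].astype(np.float32)))
E
echo "[625.6,258,329,77.0]">cmd.json; python3 plan.py 480 -60 330 40;python3 plan.py 594.5 -282 150 13.8;python3 plan.py 594.5 -282 66 13.8
```

```text
9.5333 [625.50671462 258.16514605 330.67855473] 56.23967242617351
452 [422.17770183 279.41414481  59.35283199] 59.55269584774128 ((423.0679626464844, 278.0414123535156), (56.473289489746094, 67.96175384521484), 63.80378341674805)
163 [622.28248801 260.70593927 158.18503069] [634.99950009 282.40672638 173.15912545] ((624.1832885742188, 259.1459655761719), (45.96477508544922, 13.209565162658691), 77.1595687866211)
{'x': np.float64(-13.7), 'y': np.float64(-2.81), 'z': np.float64(-0.04), 'wz': 6.17}
{'x': np.float64(-2.2), 'y': np.float64(9.75), 'z': np.float64(7.2), 'wz': 4.36}
{'x': np.float64(-0.0), 'y': np.float64(-0.0), 'z': np.float64(3.36), 'wz': 0.0}
```

View pics/c4.png

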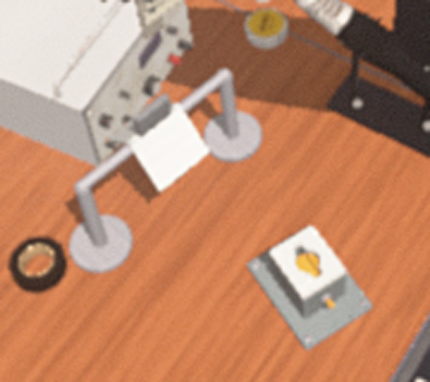

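The cover hangs astride the bar at crop (170,145), with its fin on top at the expected 169 mm. Before descending at the rack I'll check lamp clearance.

Run:
```python
from h import *
for n in("top","scene"):
    w=np.load(n+"W.npy").reshape(-1,3)
    m=w[(w[:,0]>450)&(w[:,0]<760)&(w[:,1]<-170)&(w[:,1]>-420)&(w[:,2]>95)&(w[:,2]<600)]
    for a in range(100,600,50):
        k=m[(m[:,2]>a)&(m[:,2]<a+50)]
        if len(k): print(n,a,len(k),k.min(0).round(),k.max(0).round())
```

```text
top 100 82 [ 739. -413.  100.] [ 760. -299.  148.]
top 150 49 [ 749. -343.  151.] [ 759. -307.  199.]
top 200 57 [ 749. -354.  200.] [ 760. -317.  250.]
top 250 57 [ 750. -364.  250.] [ 760. -327.  300.]
top 300 69 [ 750. -372.  300.] [ 760. -337.  350.]
top 350 68 [ 751. -380.  352.] [ 760. -349.  400.]
top 400 56 [ 741. -392.  401.] [ 760. -359.  450.]
top 450 213 [ 739. -420.  451.] [ 760. -360.  490.]
scene 100 130 [ 738. -420.  100.] [ 760. -297.  150.]
scene 150 91 [ 749. -348.  150.] [ 760. -309.  199.]
scene 200 93 [ 748. -357.  201.] [ 760. -316.  250.]
scene 250 102 [ 749. -362.  251.] [ 760. -327.  300.]
scene 300 101 [ 749. -376.  300.] [ 760. -335.  349.]
scene 350 102 [ 749. -382.  351.] [ 760. -345.  399.]
scene 400 61 [ 750. -386.  400.] [ 760. -356.  431.]
```

Emit:
play_rows:
  motion:
    - {"x": -13.7, "y": -2.81, "z": 0, "wx": 0, "wy": 0, "wz": 6.17, "claw": 100}
    - {"x": -13.7, "y": -2.81, "z": 0, "wx": 0, "wy": 0, "wz": 6.17, "claw": 100}
    - {"x": -13.7, "y": -2.81, "z": 0, "wx": 0, "wy": 0, "wz": 6.17, "claw": 100}
    - {"x": -13.7, "y": -2.81, "z": 0, "wx": 0, "wy": 0, "wz": 6.17, "claw": 100}
    - {"x": -13.7, "y": -2.81, "z": 0, "wx": 0, "wy": 0, "wz": 6.17, "claw": 100}
    - {"x": -13.7, "y": -2.81, "z": 0, "wx": 0, "wy": 0, "wz": 6.17, "claw": 100}
    - {"x": -13.7, "y": -2.81, "z": 0, "wx": 0, "wy": 0, "wz": 6.17, "claw": 100}
    - {"x": -13.7, "y": -2.81, "z": 0, "wx": 0, "wy": 0, "wz": 6.17, "claw": 100}
    - {"x": -13.7, "y": -2.81, "z": 0, "wx": 0, "wy": 0, "wz": 6.17, "claw": 100}
    - {"x": -13.7, "y": -2.81, "z": 0, "wx": 0, "wy": 0, "wz": 6.17, "claw": 100}
    - {"x": -13.7, "y": -2.81, "z": 0, "wx": 0, "wy": 0, "wz": 6.17, "claw": 100}
    - {"x": -13.7, "y": -2.81, "z": 0, "wx": 0, "wy": 0, "wz": 6.17, "claw": 100}

```text
time_s: 10.58
tcp_pos: [479.8, -59.4, 328.1]
tcp_rot: [-0.0, 0.94, 0.342, -0.001]
wrist_force: [-0.8, 1.0, -0.1]
gripper_width: 56.7
gripper_force: 0.0
```

Emit:
play_rows:
  motion:
    - {"x": -2.2, "y": 9.75, "z": 0, "wx": 0, "wy": 0, "wz": 4.36, "claw": 100}
    - {"x": -2.2, "y": 9.75, "z": 0, "wx": 0, "wy": 0, "wz": 4.36, "claw": 100}
    - {"x": -2.2, "y": 9.75, "z": 0, "wx": 0, "wy": 0, "wz": 4.36, "claw": 100}
    - {"x": -2.2, "y": 9.75, "z": 0, "wx": 0, "wy": 0, "wz": 4.36, "claw": 100}
    - {"x": -2.2, "y": 9.75, "z": 7.2, "wx": 0, "wy": 0, "wz": 4.36, "claw": 100}
    - {"x": -2.2, "y": 9.75, "z": 7.2, "wx": 0, "wy": 0, "wz": 4.36, "claw": 100}
    - {"x": -2.2, "y": 9.75, "z": 7.2, "wx": 0, "wy": 0, "wz": 4.36, "claw": 100}
    - {"x": -2.2, "y": 9.75, "z": 7.2, "wx": 0, "wy": 0, "wz": 4.36, "claw": 100}
    - {"x": -2.2, "y": 9.75, "z": 7.2, "wx": 0, "wy": 0, "wz": 4.36, "claw": 100}
    - {"x": -2.2, "y": 9.75, "z": 7.2, "wx": 0, "wy": 0, "wz": 4.36, "claw": 100}
    - {"x": -2.2, "y": 9.75, "z": 7.2, "wx": 0, "wy": 0, "wz": 4.36, "claw": 100}
    - {"x": -2.2, "y": 9.75, "z": 7.2, "wx": 0, "wy": 0, "wz": 4.36, "claw": 100}
    - {"x": -2.2, "y": 9.75, "z": 7.2, "wx": 0, "wy": 0, "wz": 4.36, "claw": 100}
    - {"x": -2.2, "y": 9.75, "z": 7.2, "wx": 0, "wy": 0, "wz": 4.36, "claw": 100}

```text
time_s: 11.75
tcp_pos: [594.8, -281.5, 151.6]
tcp_rot: [0.001, 0.993, 0.121, 0.001]
wrist_force: [0.3, -0.3, 0.5]
gripper_width: 56.5
gripper_force: 0.0
```

Emit:
play_rows:
  motion:
    - {"x": 0, "y": 0, "z": 1, "wx": 0, "wy": 0, "wz": 0, "claw": 100}
    - {"x": 0, "y": 0, "z": 2, "wx": 0, "wy": 0, "wz": 0, "claw": 100}
    - {"x": 0, "y": 0, "z": 2.8, "wx": 0, "wy": 0, "wz": 0, "claw": 100}
    - {"x": 0, "y": 0, "z": 3.2, "wx": 0, "wy": 0, "wz": 0, "claw": 100}
    - {"x": 0, "y": 0, "z": 3.36, "wx": 0, "wy": 0, "wz": 0, "claw": 100}
    - {"x": 0, "y": 0, "z": 3.36, "wx": 0, "wy": 0, "wz": 0, "claw": 100}
    - {"x": 0, "y": 0, "z": 3.36, "wx": 0, "wy": 0, "wz": 0, "claw": 190}
    - {"x": 0, "y": 0, "z": 3.36, "wx": 0, "wy": 0, "wz": 0, "claw": 190}
    - {"x": 0, "y": 0, "z": 3.36, "wx": 0, "wy": 0, "wz": 0, "claw": 190}
    - {"x": 0, "y": 0, "z": 3.36, "wx": 0, "wy": 0, "wz": 0, "claw": 190}
    - {"x": 0, "y": 0, "z": 3.36, "wx": 0, "wy": 0, "wz": 0, "claw": 190}
    - {"x": 0, "y": 0, "z": 3.36, "wx": 0, "wy": 0, "wz": 0, "claw": 190}
    - {"x": 0, "y": 0, "z": 3.36, "wx": 0, "wy": 0, "wz": 0, "claw": 255}
    - {"x": 0, "y": 0, "z": 3.36, "wx": 0, "wy": 0, "wz": 0, "claw": 255}
    - {"x": 0, "y": 0, "z": 3.36, "wx": 0, "wy": 0, "wz": 0, "claw": 255}
    - {"x": 0, "y": 0, "z": 3.36, "wx": 0, "wy": 0, "wz": 0, "claw": 255}
    - {"x": 0, "y": 0, "z": 3.36, "wx": 0, "wy": 0, "wz": 0, "claw": 255}
  grip_force: 40

```text
time_s: 13.17
tcp_pos: [594.1, -282.1, 65.2]
tcp_rot: [0.0, 0.993, 0.12, 0.0]
wrist_force: [0.9, -1.9, 1.6]
gripper_width: 13.8
gripper_force: 40.0
```

```bash
python3 - <<'E'
from h import *
st=manip.get_state();print(st['time_s'],st['tcp_pos'],st['tcp_rot'],st['gripper_width'],st['wrist_force'],st['moment'])
for n in ("top","scene"):
    s,R,t,W=snap(n);w=W.reshape(-1,3)
    m=w[(abs(w[:,0]-423)<60)&(abs(w[:,1]-278)<60)&(w[:,2]>52)&(w[:,2]<70)];k=np.median(m,0)
    print(n,len(m),k,cv2.minAreaRect(m[:,:2].astype(np.float32)))
    np.save(n+"W2.npy",W);np.save(n+"P2.npy",s["pixels"])
E
python3 plan.py 594.5 -282 330 13.8; python3 plan.py 480 -60 330 60; python3 plan.py 423.3 278.2 200 155.4
```

```text
13.1667 [ 594.11979987 -282.09435269   65.2041624 ] [1.25991720e-04 9.92755993e-01 1.20147895e-01 7.28789705e-05] 13.807240527863687 [ 0.86492008 -1.86986846  1.62844989] [-0.28387284 -0.07389422 -0.00049157]
top 221 [421.57740551 278.59169114  60.26743761] ((422.9179992675781, 278.7602233886719), (54.60638427734375, 64.40645599365234), 65.45248413085938)
scene 448 [421.60843908 279.59298917  59.45255065] ((423.1902160644531, 278.184326171875), (55.64173126220703, 65.67254638671875), 65.48625946044922)
{'x': np.float64(-0.0), 'y': np.float64(-0.0), 'z': np.float64(-10.56), 'wz': 0.0}
{'x': np.float64(-2.33), 'y': np.float64(-9.72), 'z': np.float64(0.0), 'wz': -7.7}
{'x': np.float64(10.58), 'y': np.float64(-8.72), 'z': np.float64(5.2), 'wz': -15.9}
```

Emit:
play_rows:
  motion:
    - {"x": 0, "y": 0, "z": -0.4, "wx": 0, "wy": 0, "wz": 0, "claw": 255}
    - {"x": 0, "y": 0, "z": -1, "wx": 0, "wy": 0, "wz": 0, "claw": 255}
    - {"x": 0, "y": 0, "z": -2, "wx": 0, "wy": 0, "wz": 0, "claw": 255}
    - {"x": 0, "y": 0, "z": -3, "wx": 0, "wy": 0, "wz": 0, "claw": 255}
    - {"x": 0, "y": 0, "z": -4, "wx": 0, "wy": 0, "wz": 0, "claw": 255}
    - {"x": 0, "y": 0, "z": -5.2, "wx": 0, "wy": 0, "wz": 0, "claw": 255}
    - {"x": 0, "y": 0, "z": -6.4, "wx": 0, "wy": 0, "wz": 0, "claw": 255}
    - {"x": 0, "y": 0, "z": -7.6, "wx": 0, "wy": 0, "wz": 0, "claw": 255}
    - {"x": 0, "y": 0, "z": -8.8, "wx": 0, "wy": 0, "wz": 0, "claw": 255}
    - {"x": 0, "y": 0, "z": -9.8, "wx": 0, "wy": 0, "wz": 0, "claw": 255}
    - {"x": 0, "y": 0, "z": -10.56, "wx": 0, "wy": 0, "wz": 0, "claw": 255}
    - {"x": 0, "y": 0, "z": -10.56, "wx": 0, "wy": 0, "wz": 0, "claw": 255}

```text
time_s: 14.27
tcp_pos: [594.3, -281.9, 335.5]
tcp_rot: [0.002, 0.993, 0.12, 0.003]
wrist_force: [0.4, 0.0, -0.6]
gripper_width: 13.7
gripper_force: 40.0
```

Emit:
play_rows:
  motion:
    - {"x": -2.33, "y": -9.72, "z": 0, "wx": 0, "wy": 0, "wz": -7.7, "claw": 255}
    - {"x": -2.33, "y": -9.72, "z": 0, "wx": 0, "wy": 0, "wz": -7.7, "claw": 255}
    - {"x": -2.33, "y": -9.72, "z": 0, "wx": 0, "wy": 0, "wz": -7.7, "claw": 255}
    - {"x": -2.33, "y": -9.72, "z": 0, "wx": 0, "wy": 0, "wz": -7.7, "claw": 255}
    - {"x": -2.33, "y": -9.72, "z": 0, "wx": 0, "wy": 0, "wz": -7.7, "claw": 255}
    - {"x": -2.33, "y": -9.72, "z": 0, "wx": 0, "wy": 0, "wz": -7.7, "claw": 255}
    - {"x": -2.33, "y": -9.72, "z": 0, "wx": 0, "wy": 0, "wz": -7.7, "claw": 255}
    - {"x": -2.33, "y": -9.72, "z": 0, "wx": 0, "wy": 0, "wz": -7.7, "claw": 255}
    - {"x": -2.33, "y": -9.72, "z": 0, "wx": 0, "wy": 0, "wz": -7.7, "claw": 255}
    - {"x": -2.33, "y": -9.72, "z": 0, "wx": 0, "wy": 0, "wz": -7.7, "claw": 255}

```text
time_s: 15.1
tcp_pos: [479.7, -60.5, 328.8]
tcp_rot: [-0.0, 0.867, 0.499, -0.0]
wrist_force: [0.7, 0.1, -1.8]
gripper_width: 13.8
gripper_force: 40.0
```

Emit:
play_rows:
  motion:
    - {"x": 10.58, "y": -8.72, "z": 0, "wx": 0, "wy": 0, "wz": -15.9, "claw": 255}
    - {"x": 10.58, "y": -8.72, "z": 0, "wx": 0, "wy": 0, "wz": -15.9, "claw": 255}
    - {"x": 10.58, "y": -8.72, "z": 0, "wx": 0, "wy": 0, "wz": -15.9, "claw": 255}
    - {"x": 10.58, "y": -8.72, "z": 0, "wx": 0, "wy": 0, "wz": -15.9, "claw": 255}
    - {"x": 10.58, "y": -8.72, "z": 0, "wx": 0, "wy": 0, "wz": -15.9, "claw": 255}
    - {"x": 10.58, "y": -8.72, "z": 0, "wx": 0, "wy": 0, "wz": -15.9, "claw": 255}
    - {"x": 10.58, "y": -8.72, "z": 0, "wx": 0, "wy": 0, "wz": -15.9, "claw": 255}
    - {"x": 10.58, "y": -8.72, "z": 0, "wx": 0, "wy": 0, "wz": -15.9, "claw": 255}
    - {"x": 10.58, "y": -8.72, "z": 5.2, "wx": 0, "wy": 0, "wz": -15.9, "claw": 255}
    - {"x": 10.58, "y": -8.72, "z": 5.2, "wx": 0, "wy": 0, "wz": -15.9, "claw": 255}
    - {"x": 10.58, "y": -8.72, "z": 5.2, "wx": 0, "wy": 0, "wz": -15.9, "claw": 255}
    - {"x": 10.58, "y": -8.72, "z": 5.2, "wx": 0, "wy": 0, "wz": -15.9, "claw": 255}
    - {"x": 10.58, "y": -8.72, "z": 5.2, "wx": 0, "wy": 0, "wz": -15.9, "claw": 255}
    - {"x": 10.58, "y": -8.72, "z": 5.2, "wx": 0, "wy": 0, "wz": -15.9, "claw": 255}
    - {"x": 10.58, "y": -8.72, "z": 5.2, "wx": 0, "wy": 0, "wz": -15.9, "claw": 255}
    - {"x": 10.58, "y": -8.72, "z": 5.2, "wx": 0, "wy": 0, "wz": -15.9, "claw": 255}
    - {"x": 10.58, "y": -8.72, "z": 5.2, "wx": 0, "wy": 0, "wz": -15.9, "claw": 255}
    - {"x": 10.58, "y": -8.72, "z": 5.2, "wx": 0, "wy": 0, "wz": -15.9, "claw": 255}
    - {"x": 10.58, "y": -8.72, "z": 5.2, "wx": 0, "wy": 0, "wz": -15.9, "claw": 255}
    - {"x": 10.58, "y": -8.72, "z": 5.2, "wx": 0, "wy": 0, "wz": -15.9, "claw": 255}

```text
time_s: 16.77
tcp_pos: [423.0, 278.1, 199.2]
tcp_rot: [0.0, 0.213, 0.977, 0.0]
wrist_force: [-0.2, -0.4, -1.6]
gripper_width: 13.9
gripper_force: 40.0
```

Run:
```python
from h import *
st=manip.get_state();print(st['time_s'],st['tcp_pos'],st['tcp_rot'],st['gripper_width'],st['wrist_force'])
s,R,t,W=snap("scene"); np.save("W3.npy",W);np.save("P3.npy",s["pixels"])
cv2.imwrite("pics/c5.png",cv2.resize(s["pixels"][180:340,160:340],(720,600),interpolation=cv2.INTER_CUBIC)[:,:,::-1])
p=st['tcp_pos']; 
for z in(p[2]-52.2,p[2]-25.2,p[2]-20.2):
    q=R@np.array([p[0],p[1],z])+t; print(z.round(),s["fx"]*q[0]/q[2]+s["cx"],s["fy"]*q[1]/q[2]+s["cy"])
```

```text
16.7667 [423.0104354  278.10894729 199.17044983] [2.13951091e-05 2.13413728e-01 9.76961913e-01 1.01803975e-05] 13.911465006394552 [-0.24695552 -0.36432126 -1.56497493]
147.0 247.20179435001197 270.70086416095893
174.0 246.8773992896502 264.7020755007245
179.0 246.81597736437493 263.56624701918
```

View pics/c5.png

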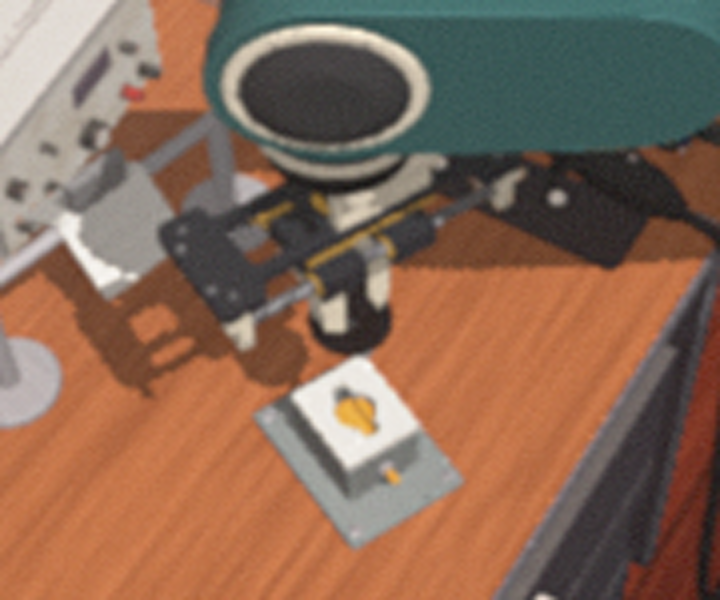

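The carrier is held with its flange at crop (350,335), directly above the mouth at crop (356,410). Next I'll refine the flange centre relative to the mouth.

Run:
```python
from h import *
s,R,t,W=snap("scene"); P=s["pixels"].astype(int)
pr=lambda p:(lambda q:np.array([s["fx"]*q[0]/q[2]+s["cx"],s["fy"]*q[1]/q[2]+s["cy"]]))(R@np.array(p,float)+t)
def ray(u,v,z):
    d=R.T@np.array([(u-s["cx"])/s["fx"],(v-s["cy"])/s["fy"],1]); c=-R.T@t; return c+d*(z-c[2])/d[2]
print("pred mouth",pr([423.1,278.5,60]),"pred flange c",pr([423,278.1,176.5]))
sub=P[255:282,230:268]; print("sum img"); 
for r in range(258,278): print(r,(P[r,232:264].sum(1)//10).tolist())
# mouth: non-white inside block top
m=(P[280:300,238:262].sum(2)<420); 
for r in range(280,300): print(r,''.join('#' if P[r,c].sum()<430 else ('y' if P[r,c,0]-P[r,c,2]>60 else '.') for c in range(228,270)))
```

```text
pred mouth [248.05633336 288.70179186] pred flange c [246.85226639 264.12757206]
sum img
258 [37, 38, 43, 42, 37, 34, 34, 31, 24, 16, 16, 20, 30, 35, 26, 15, 15, 11, 12, 25, 48, 57, 59, 59, 54, 43, 35, 35, 35, 36, 37, 38]
259 [38, 35, 36, 34, 32, 35, 37, 35, 26, 18, 24, 35, 46, 47, 32, 16, 14, 14, 12, 20, 39, 53, 58, 57, 49, 40, 36, 37, 37, 38, 38, 38]
260 [33, 29, 31, 31, 33, 38, 40, 39, 33, 33, 44, 52, 57, 53, 36, 18, 12, 13, 13, 15, 26, 42, 54, 51, 39, 34, 35, 36, 36, 38, 39, 37]
261 [27, 28, 32, 33, 37, 38, 39, 41, 47, 51, 57, 58, 60, 57, 37, 18, 11, 13, 14, 12, 16, 29, 43, 38, 26, 26, 34, 36, 38, 38, 38, 38]
262 [22, 27, 34, 36, 35, 34, 37, 42, 52, 56, 58, 59, 59, 56, 39, 17, 11, 15, 13, 14, 11, 18, 26, 22, 16, 22, 33, 37, 38, 38, 39, 38]
263 [24, 25, 34, 36, 34, 28, 34, 40, 49, 55, 58, 59, 59, 55, 38, 17, 12, 12, 13, 14, 13, 13, 15, 13, 13, 19, 32, 38, 39, 39, 38, 37]
264 [25, 30, 35, 38, 32, 23, 28, 35, 44, 55, 58, 58, 59, 57, 40, 20, 13, 13, 13, 13, 12, 11, 13, 13, 12, 17, 30, 36, 38, 38, 38, 36]
265 [31, 35, 37, 37, 30, 18, 19, 28, 39, 53, 58, 59, 59, 56, 40, 26, 18, 14, 12,
[... 1888 characters left out ...]
#####...........####...........y##########
286 #####...........#####yyy........y#########
287 #####............yyy#yyy#........y########
288 ######..........yyyyy#yyyy........y#######
289 .######.........yyyyy##yyy........y#######
290 ..######........yyyyyyyyyy.........y######
291 ...######.......yyyyyyy#yy..........y#####
292 ...######........yyyyyyy#............#####
293 ....######........yyyyyyy#...........y####
294 .....######..........yyyy#............####
295 .....######...........yyyy.............###
296 ......######.......................##..###
297 #......######.....................###...##
298 ##.....######...................#####...##
299 ##......######................#######....#
```

Run:
```python
from h import *
s,R,t,W=snap("scene")
pr=lambda p:(lambda q:np.array([s["fx"]*q[0]/q[2]+s["cx"],s["fy"]*q[1]/q[2]+s["cy"]]))(R@np.array(p,float)+t)
def ray(u,v,z):
    d=R.T@np.array([(u-s["cx"])/s["fx"],(v-s["cy"])/s["fy"],1]); c=-R.T@t; return c+d*(z-c[2])/d[2]
print("mouth",ray(248.7,289.5,60))
a=np.linspace(0,6.28,200)
for z in(174,179):
  e=np.array([pr([423+25*np.cos(x),278.1+25*np.sin(x),z]) for x in a]); print(z,e.min(0),e.max(0))
# block top outline from colour: white, ray to z=60
P=s["pixels"].astype(int); m=((P.min(2)>195)).astype(np.uint8); m[:278]=0;m[302:]=0;m[:,:228]=0;m[:,275:]=0
c=max(cv2.findContours(m,cv2.RETR_EXTERNAL,cv2.CHAIN_APPROX_NONE)[0],key=cv2.contourArea).reshape(-1,2)
w=np.array([ray(u,v,60)[:2] for u,v in c],np.float32); print("block",cv2.minAreaRect(w))
```

```text
mouth [420.5525027  279.55364076  60.        ]
174 [236.07378072 255.46382119] [257.69551509 274.20074545]
179 [235.97445909 254.31250357] [257.67203744 273.08174062]
block ((421.8865966796875, 278.7284851074219), (52.22575759887695, 64.43598937988281), 65.49207305908203)
```

```bash
cat cmd.json; python3 plan.py 422.4 278.7 101 155.45
```

```text
[423.3030154754853, 278.05946649887693, 200.00000000000003, 155.42000000000002]{'x': np.float64(0.04), 'y': np.float64(0.01), 'z': np.float64(3.96), 'wz': -0.0}
```

Emit:
play_rows:
  motion:
    - {"x": 0.04, "y": 0.01, "z": 0.8, "wx": 0, "wy": 0, "wz": 0, "claw": 255}
    - {"x": 0.04, "y": 0.01, "z": 1.6, "wx": 0, "wy": 0, "wz": 0, "claw": 255}
    - {"x": 0.04, "y": 0.01, "z": 2.4, "wx": 0, "wy": 0, "wz": 0, "claw": 255}
    - {"x": 0.04, "y": 0.01, "z": 3.0, "wx": 0, "wy": 0, "wz": 0, "claw": 255}
    - {"x": 0.04, "y": 0.01, "z": 3.3, "wx": 0, "wy": 0, "wz": 0, "claw": 255}
    - {"x": 0.04, "y": 0.01, "z": 3.5, "wx": 0, "wy": 0, "wz": 0, "claw": 255}
    - {"x": 0.04, "y": 0.01, "z": 3.65, "wx": 0, "wy": 0, "wz": 0, "claw": 255}
    - {"x": 0.04, "y": 0.01, "z": 3.65, "wx": 0, "wy": 0, "wz": 0, "claw": 255}
    - {"x": 0.04, "y": 0.01, "z": 3.65, "wx": 0, "wy": 0, "wz": 0, "claw": 255}

```text
time_s: 17.67
tcp_pos: [422.4, 279.0, 108.6]
tcp_rot: [0.0, 0.213, 0.977, 0.0]
wrist_force: [0.0, 0.1, -2.1]
gripper_width: 13.6
gripper_force: 40.0
```

Emit:
play_rows:
  motion:
    - {"x": 0, "y": 0, "z": 0.1, "wx": 0, "wy": 0, "wz": 0, "claw": 255}
    - {"x": 0, "y": 0, "z": 0.2, "wx": 0, "wy": 0, "wz": 0, "claw": 255}
    - {"x": 0, "y": 0, "z": 0.31, "wx": 0, "wy": 0, "wz": 0, "claw": 255}
    - {"x": 0, "y": 0, "z": 0.31, "wx": 0, "wy": 0, "wz": 0, "claw": 255}

```text
time_s: 18.0
tcp_pos: [422.0, 278.7, 99.6]
tcp_rot: [-0.0, 0.213, 0.977, -0.0]
wrist_force: [-0.3, -0.5, -2.5]
gripper_width: 14.1
gripper_force: 40.0
```

```bash
python3 - <<'E'
from h import *
st=manip.get_state();print(st['time_s'],st['tcp_pos'],st['tcp_rot'],st['wrist_force'],st['moment'])
E
cat cmd.json
```

```text
18.0 [421.95178477 278.70027178  99.5856424 ] [-2.02053504e-04  2.12987925e-01  9.77054790e-01 -2.01709651e-04] [-0.34452436 -0.54403874 -2.45351006] [ 0.02510312 -0.13396372  0.02397585]
[422.49762495833374, 278.70277522327166, 101.0, 155.42000000000002]
```

Emit:
play_rows:
  motion:
    - {"x": 0, "y": 0, "z": 0.1, "wx": 0, "wy": 0, "wz": 0, "claw": 255}
    - {"x": 0, "y": 0, "z": 0.2, "wx": 0, "wy": 0, "wz": 0, "claw": 255}
    - {"x": 0, "y": 0, "z": 0.3, "wx": 0, "wy": 0, "wz": 0, "claw": 255}
    - {"x": 0, "y": 0, "z": 0.4, "wx": 0, "wy": 0, "wz": 0, "claw": 255}
    - {"x": 0, "y": 0, "z": 0.4, "wx": 0, "wy": 0, "wz": 0, "claw": 255}
    - {"x": 0, "y": 0, "z": 0.4, "wx": 0, "wy": 0, "wz": 0, "claw": 255}

```text
time_s: 18.5
tcp_pos: [422.3, 278.9, 90.3]
tcp_rot: [0.0, 0.213, 0.977, 0.0]
wrist_force: [-0.3, -0.5, 4.0]
gripper_width: 13.6
gripper_force: 40.0
```

Emit:
play_rows:
  motion:
    - {"x": 0, "y": 0, "z": 0.1, "wx": 0, "wy": 0, "wz": 0, "claw": 255}
    - {"x": 0, "y": 0, "z": 0.18, "wx": 0, "wy": 0, "wz": 0, "claw": 255}
    - {"x": 0, "y": 0, "z": 0.24, "wx": 0, "wy": 0, "wz": 0, "claw": 255}
    - {"x": 0, "y": 0, "z": 0.26, "wx": 0, "wy": 0, "wz": 0, "claw": 255}
    - {"x": 0, "y": 0, "z": 0.26, "wx": 0, "wy": 0, "wz": 0, "claw": 255}
    - {"x": 0, "y": 0, "z": 0.26, "wx": 0, "wy": 0, "wz": 0, "claw": 255}

```text
time_s: 19.0
tcp_pos: [422.4, 278.9, 85.2]
tcp_rot: [0.0, 0.213, 0.977, 0.0]
wrist_force: [-7.8, -5.0, 18.6]
gripper_width: 14.0
gripper_force: 40.0
```

Emit:
play_rows:
  motion:
    - {"x": 0, "y": 0, "z": -0.02, "wx": 0, "wy": 0, "wz": 0.5, "claw": 255}
    - {"x": 0, "y": 0, "z": -0.02, "wx": 0, "wy": 0, "wz": 1.2, "claw": 255}
    - {"x": 0, "y": 0, "z": -0.02, "wx": 0, "wy": 0, "wz": 2, "claw": 255}
    - {"x": 0, "y": 0, "z": -0.02, "wx": 0, "wy": 0, "wz": 2.8, "claw": 255}
    - {"x": 0, "y": 0, "z": -0.02, "wx": 0, "wy": 0, "wz": 3.5, "claw": 255}
    - {"x": 0, "y": 0, "z": -0.02, "wx": 0, "wy": 0, "wz": 4, "claw": 255}
    - {"x": 0, "y": 0, "z": -0.02, "wx": 0, "wy": 0, "wz": 4, "claw": 255}
    - {"x": 0, "y": 0, "z": -0.02, "wx": 0, "wy": 0, "wz": 4, "claw": 255}
  grip_force: 50

```text
time_s: 19.67
tcp_pos: [422.7, 279.1, 85.2]
tcp_rot: [0.001, 0.412, 0.911, 0.001]
wrist_force: [0.8, 0.3, 9.0]
gripper_width: 13.6
gripper_force: 50.0
```

Run:
```python
from h import *
st=manip.get_state();print(st['time_s'],st['tcp_pos'],st['tcp_rot'],st['wrist_force'],st['moment'],st['joint_positions'])
```

```text
19.6667 [422.72310668 279.10909255  85.1975576 ] [6.13019128e-04 4.11653750e-01 9.11339792e-01 7.72831190e-04] [0.76543154 0.33122964 9.02068204] [-0.15814968 -0.17042151  0.02410904] [ 5.33260250e-01 -1.78542721e-01  1.97211881e+00 -1.15940020e-04
  1.34604693e+00 -1.88974000e-01]
```

Emit:
play_rows:
  motion:
    - {"x": 0, "y": 0, "z": 0.02, "wx": 0, "wy": 0, "wz": 0.8, "claw": 255}
    - {"x": 0, "y": 0, "z": 0.02, "wx": 0, "wy": 0, "wz": 1.6, "claw": 255}
    - {"x": 0, "y": 0, "z": 0.02, "wx": 0, "wy": 0, "wz": 2.4, "claw": 255}
    - {"x": 0, "y": 0, "z": 0.02, "wx": 0, "wy": 0, "wz": 3.2, "claw": 255}
    - {"x": 0, "y": 0, "z": 0.02, "wx": 0, "wy": 0, "wz": 4, "claw": 255}
    - {"x": 0, "y": 0, "z": 0.02, "wx": 0, "wy": 0, "wz": 4.8, "claw": 255}
    - {"x": 0, "y": 0, "z": 0.02, "wx": 0, "wy": 0, "wz": 5.6, "claw": 255}
    - {"x": 0, "y": 0, "z": 0.02, "wx": 0, "wy": 0, "wz": 6.4, "claw": 255}
    - {"x": 0, "y": 0, "z": 0.02, "wx": 0, "wy": 0, "wz": 7.2, "claw": 255}
    - {"x": 0, "y": 0, "z": 0.02, "wx": 0, "wy": 0, "wz": 8, "claw": 255}
    - {"x": 0, "y": 0, "z": 0.02, "wx": 0, "wy": 0, "wz": 8.8, "claw": 255}
    - {"x": 0, "y": 0, "z": 0.02, "wx": 0, "wy": 0, "wz": 9.4, "claw": 255}
    - {"x": 0, "y": 0, "z": 0.02, "wx": 0, "wy": 0, "wz": 10, "claw": 255}
    - {"x": 0, "y": 0, "z": 0.02, "wx": 0, "wy": 0, "wz": 10, "claw": 255}
    - {"x": 0, "y": 0, "z": 0.02, "wx": 0, "wy": 0, "wz": 10, "claw": 255}
    - {"x": 0, "y": 0, "z": 0.02, "wx": 0, "wy": 0, "wz": 10, "claw": 255}

```text
time_s: 21.0
tcp_pos: [423.6, 279.2, 85.3]
tcp_rot: [0.001, 0.812, 0.584, 0.002]
wrist_force: [5.6, -1.0, 12.0]
gripper_width: 14.0
gripper_force: 50.0
```

Run:
```python
from h import *
st=manip.get_state();print(st['time_s'],st['tcp_pos'],np.degrees(2*np.arctan2(st['tcp_rot'][2],st['tcp_rot'][1])),st['wrist_force'],st['moment'])
s,R,t,W=snap("scene")
cv2.imwrite("pics/c6.png",cv2.resize(s["pixels"][180:340,120:300],(720,600),interpolation=cv2.INTER_CUBIC)[:,:,::-1])
```

```text
21.0 [423.55981743 279.1695882   85.25843887] 71.39752414784066 [ 5.57415384 -0.95543615 11.98551694] [-0.31455096 -1.17632642  0.03854761]
```

View pics/c6.png

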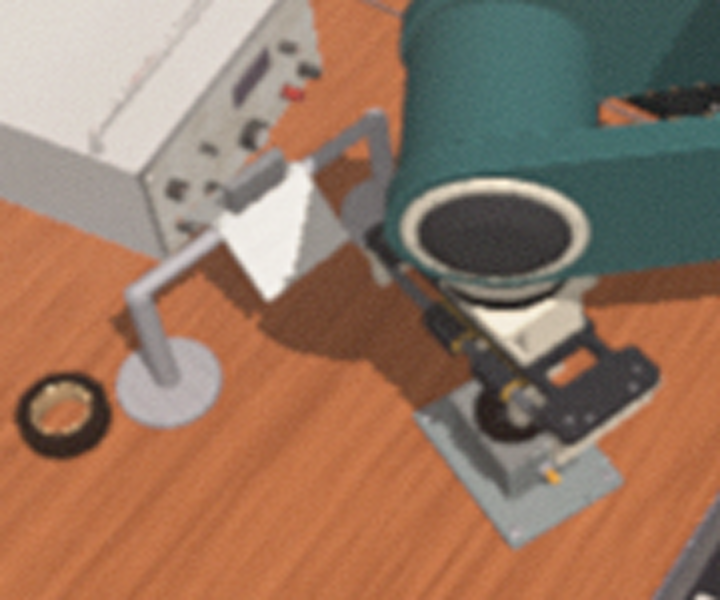

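The flange sits on the block at crop (505,420), and the cover still hangs on the rail at crop (280,230). One last small turn toward the stop, then I'll let it settle.

Emit:
play_rows:
  motion:
    - {"x": 0, "y": 0, "z": 0, "wx": 0, "wy": 0, "wz": 0.3, "claw": 255}
    - {"x": 0, "y": 0, "z": 0, "wx": 0, "wy": 0, "wz": 0.6, "claw": 255}
    - {"x": 0, "y": 0, "z": 0, "wx": 0, "wy": 0, "wz": 0.6, "claw": 255}
    - {"x": 0, "y": 0, "z": 0, "wx": 0, "wy": 0, "wz": 0.6, "claw": 255}
    - {"x": 0, "y": 0, "z": 0, "wx": 0, "wy": 0, "wz": 0.6, "claw": 255}
    - {"x": 0, "y": 0, "z": 0, "wx": 0, "wy": 0, "wz": 0.6, "claw": 255}

```text
time_s: 21.55
tcp_pos: [423.6, 279.1, 85.3]
tcp_rot: [0.001, 0.83, 0.558, 0.002]
wrist_force: [5.7, -1.8, 11.4]
gripper_width: 13.8
gripper_force: 50.0
```

Run:
```python
from h import *
st=manip.get_state();print(st['time_s'],st['tcp_pos'],np.degrees(2*np.arctan2(st['tcp_rot'][2],st['tcp_rot'][1])),st['wrist_force'],st['moment'],st['gripper_width'])
print(manip.hand_in())
```

```text
21.55 [423.61881624 279.10882236  85.27997659] 67.80203330990517 [ 5.65096812 -1.82603159 11.44058381] [-0.39487127 -1.20027902  0.04229859] 13.780721647867983
the job is handed in; nothing more can be done
None
```

I handed the job in at 21.6 s with the cover hanging on the rail and the carrier seated, turned about 88° clockwise and still gripped at 50 N; the hand-in returned no verdict, and the dog angle is inferred from the wrist turn rather than read directly.

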